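# Fit a label holder behind the lip of a bench riser and hold it home

### The job

On the lab bench's grey riser shelf, first swing the gate lever from its lean towards you up to upright, which opens the label slot along the shelf's front edge. Then take the label holder out of its parking block, slide it down behind the aluminium lip with its paper label facing you (the robot's side), and push it fully home against the sprung seat. Finish while still holding it pressed home, with the lever left upright; do not let go, and leave everything else on the bench where it is.

Things in the scene. Friction and masses are not known exactly. Their poses are not given: they have to be found in the camera images.
- riser: Fixed low riser shelf, yawed at most 0.25 rad: grey board 140 x 260 mm, top 88 mm above the table, on blue side panels, with an aluminium label slot along its front edge. Origin on the table under the slot's centre; x points away from the robot into the shelf, y along the front edge (board from y = -95 to +165 mm), z up.
- slot (a point): Centre of the slot's mouth, 88 mm above the riser's origin, same axes. The slot is open at the top, 9 mm wide (x -4.5 to 4.5 mm), 92 mm long (y) between end stops. Back: the board's front face, top at z = 88 mm above the table. Front: the lip, top at 76 mm, flaring out towards the robot above that as a lead-in about 10 mm wider, top at 85 mm. A sprung black seat bar is at its bottom.
- gate (a joint): Gate lever angle (rad): 0 upright, negative leaning to the robot; range -1.0 to 0.6, starts at -0.95 to -0.6. Stays where left; about 4 N at its grip moves it. Its steel shaft lies along the riser's y just behind the slot and carries a 19 mm flap: leaning, the flap shuts the slot's mouth; upright, it stands just behind the slot (6 mm behind its back face), top 113 mm above the table.
- gate_grip (a point): Centre of the lever's black cross grip, a bar 14 mm in diameter and 26 mm long along the riser's y, 75 mm from the hinge axis; on the riser at y = +125 mm.
- gate_hinge (a point): Point on the lever's hinge axis beside the lever: on the riser at x = +10.5, y = +125, z = 94 mm; the axis runs along the riser's y.
- seat (a joint): How far the sprung seat bar in the slot is pushed down (m): 0 = free, its top 52 mm above the table; 0.008 = fully home against a hard stop, top at 44 mm. About 4 N to start it, about 13 N at the stop; it springs back when let go.
- holder: Loose label holder, 60 to 130 g: white upright plate 5 mm thick (x), 80 mm wide (y), 70 mm high, with a grey grip tab centred on top, 14 mm (x) x 26 mm (y) x 40 mm high, so 110 mm in all. Origin at the centre of its bottom edge; z up; its paper label is on the -x face, which faces about towards the robot at the start. When home its bottom edge is 44 mm above the table.
- stand: Fixed grey parking block 60 x 120 x 32 mm, yawed at most 0.4 rad, with an 8 mm wide (x), 92 mm long, 22 mm deep slot in which the holder stands upright; origin at the centre of its underside, slot floor at 10 mm.
- jar_a: Small jar, 40 mm in diameter, 55 mm high, on the riser's board; bystander. Origin under its centre.
- jar_b: Second such jar on the riser's board, amber; bystander.
- carton: White reagent carton 50 x 70 x 40 mm on the bench; bystander. Origin under its centre.
- marker: Marker pen about 120 mm long, 13 mm thick, on the bench; bystander.
- tipbox: Pipette tip box 82 x 117 x 56 mm; bystander. Origin under its centre.
- beaker: Glass beaker 70 mm in diameter, 85 mm high; bystander. Origin under its centre.
Mind the look-alikes: they are no part of the job. There is more than one size of the holder; the one meant has the size given above.

How it is judged:
By the outcome, as a careful person would: the job done as asked, in the order asked, and still so for the second after the job is handed in, while the arm keeps its last pose, push and grip.
It also fails if it takes over 51 s, if anything falls off the work surface, if the arm or the gripper's body presses on something with over 40 N, if the wrist force passes 120 N, or if a joint passes its speed limit or range.

### The arm

A 7-joint arm with a two-finger parallel gripper is mounted at the origin on the work surface. World frame = base frame: x ahead of the robot, y to its left, z up, the work surface at z = 0. Lengths are in m, angles in rad, forces in N, time in s.
With the tool pointing down it reaches from about 0.425 to 0.95 m from the base axis. Payload 4.7 kg.
Tool frame: the origin (TCP) lies on the centre line of the jaws, within the pads' length; the fingertips stand 14 mm ahead of it and the grasp point (between the pads) lies 5 mm behind it; z points along the fingers, y is the line along which they close (so a half turn about z gives the same grasp; the last joint's range is limited). The gripper opens to 87 mm and grips with 3 to 60 N. Pads are 19 mm wide; open, the fingers measure 117 mm over their backs; the gripper's body (75 mm by 190 mm) begins 51 mm behind the grasp point.
Start: joints at [-1.206, 0.469, -0.049, 1.532, 0.024, 1.141, -0.082], TCP at [0.259, 0.623, 0.237] pointing down, gripper open.
Joint ranges: [-2.59, 2.59], [-0.33, 1.99], [-1.39, 1.29], [0.1, 2.45], [-1.04, 4.18], [0.21, 1.99], [-2.66, 2.66]. Speed limits (rad/s): [2.57, 2.57, 3.14, 3.14, 3.14, 3.14, 3.14].

### API

Orientations are given as a unit quaternion [w, x, y, z].
In Python, from workcell import r gives the robot as it stands.
- The arm moves only by the tool servo_tool, never from a script. Its argument "motion" is a list of rows, each an object with "slide": the shift along the tool's x, y, z in m, a list of three; "twist": the turn about the tool's z in rad; "gripper": the closure, from -1 (fully open) to 1 (shut). In form: [{"slide": [dx, dy, dz], "twist": twist, "gripper": gripper}, ...]. A call has 1 to 10 rows; each row shifts and turns the commanded pose from where the row before left it, along the tool's axes as they then stand; what a row does not reach is not made up. A row lasts 1/10 s, in which the tool goes at most 50 mm and 8.59 degrees, less where a joint would pass 70% of its speed; a pose out of reach is approached as far as the arm can. A call is refused whole if a number of a shift passes 0.05 or a number of a turn 0.15, either way. A call with a gripper value outside its range is refused whole. The fingers move at their own pace and stop on an object; "force" is the grip in N (left out, the last holds). Time passes only in rows, so rows that do not move let the fingers close. It gives the time, the measured TCP pose, the force, the opening and the grip force at its end, in the units of the state.
- r.get_obs(): the state, without advancing time (a new reading comes with each control period).
- r.grab_frame(name): name is "scene" or "top" or "wrist"; returns a dict with "image" (384x512x3 uint8, blue, green, red), "K" (3x3 intrinsics, pixels), "T" (4x4, takes a point from camera to world coordinates). Camera axes: x right, y up, looking along -z (the intrinsics and any distortion apply to the point x, -y, -z); pixel columns grow to the right and rows downward; lengths in m; the calibration is good to about 2 mm. A picture is of the moment at which its call begins. There is no depth.
- r.job_done(): hands the job in; it is judged then, once.
The state is a dict: "t": time; "joint_positions": joint angles; "joint_velocities": joint speeds; "joint_torque": joint torques, N m; "position": TCP position; "eef_rot": TCP orientation; "contact_force": force on the tool from outside, world axes, zero at the start; "wrist_torque": the same for the moment, N m; "grip_width": opening from 0.0 (shut) to 1.0 (fully open); "grasp_force": force on a finger pad.
Only numpy, scipy, OpenCV 4.12 (cv2) and the standard library are available. Lean on these libraries where they do the work, as an engineer would, in place of code of your own. Each camera call takes 0.05 s, during which the arm holds its last target. There are 200 camera calls.

## Working session

There is one attempt and no reset: what is moved stays moved. The work goes in short steps, Python scripts to look and compute and a tool call to move; the robot and the scene stay as the last step left them, time stands still between calls to the robot, and variables do not carry over. Pictures are saved under pics/ and viewed, at most 10 in all, crops included, and the job is handed in when it is done.

Besides the shell and the picture viewer there is one more tool, called after "Request:" by a JSON object that holds its "name" and its "arguments", one argument or row to a line. servo_tool: Moves the arm, as the interface text tells. Its arguments: {"type":"object","properties":{"motion":{"type":"array","items":{"type":"object","properties":{"slide":{"type":"array","items":{"type":"number"}},"twist":{"type":"number"},"gripper":{"type":"number"}}}},"force":{"type":"number"}},"required":["motion"]}

```bash
ls; mkdir -p pics; python3 - <<'E'
from workcell import r
import cv2,numpy as np,pickle
o=r.get_obs();print({k:np.round(v,3) for k,v in o.items()})
d={}
for n in["scene","top"]:
    f=r.grab_frame(n);d[n]=f;cv2.imwrite(f"pics/{n}0.png",cv2.resize(f["image"],(800,600),interpolation=cv2.INTER_CUBIC))
    print(n,f.keys(),f["K"],f["T"].round(3))
pickle.dump(d,open("f0.pkl","wb"))
E
```

```text
pics
{'t': np.float64(0.0), 'joint_positions': array([-1.206,  0.469, -0.049,  1.534,  0.024,  1.141, -0.082]), 'joint_velocities': array([ 0.   , -0.   , -0.   , -0.001,  0.002,  0.001,  0.001]), 'joint_torque': array([ 0.0000e+00, -5.0799e+01, -8.1000e-02, -2.3615e+01, -6.2000e-02,
        3.8000e-02,  0.0000e+00]), 'position': array([0.259, 0.623, 0.235]), 'eef_rot': array([-0.   ,  0.196,  0.981, -0.001]), 'contact_force': array([ 0.055, -0.141,  0.672]), 'wrist_torque': array([-0.045,  0.02 ,  0.019]), 'grasp_force': np.float64(0.0), 'grip_width': np.float64(1.001)}
scene dict_keys(['image', 'K', 'T']) [[400.47854012   0.         262.18373447]
 [  0.         400.47854012 188.78173408]
 [  0.           0.           1.        ]] [[-1.770e-01 -7.810e-01  5.980e-01  1.089e+00]
 [ 9.840e-01 -1.400e-01  1.090e-01  7.000e-03]
 [-1.000e-03  6.080e-01  7.940e-01  8.750e-01]
 [ 0.000e+00  0.000e+00  0.000e+00  1.000e+00]]
top dict_keys(['image', 'K', 'T']) [[473.82655524   0.         251.40344721]
 [  0.         473.82655524 191.33117659]
 [  0.           0.           1.        ]] [[ 0.016  0.992 -0.123  0.378]
 [-1.     0.018  0.018 -0.077]
 [ 0.02   0.123  0.992  1.266]
 [ 0.     0.     0.     1.   ]]
```

View pics/scene0.png

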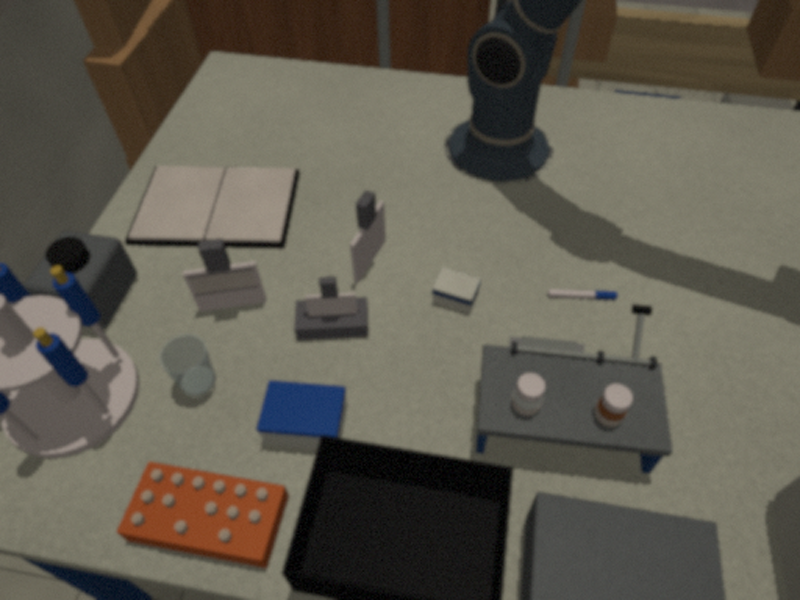

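View pics/top0.png

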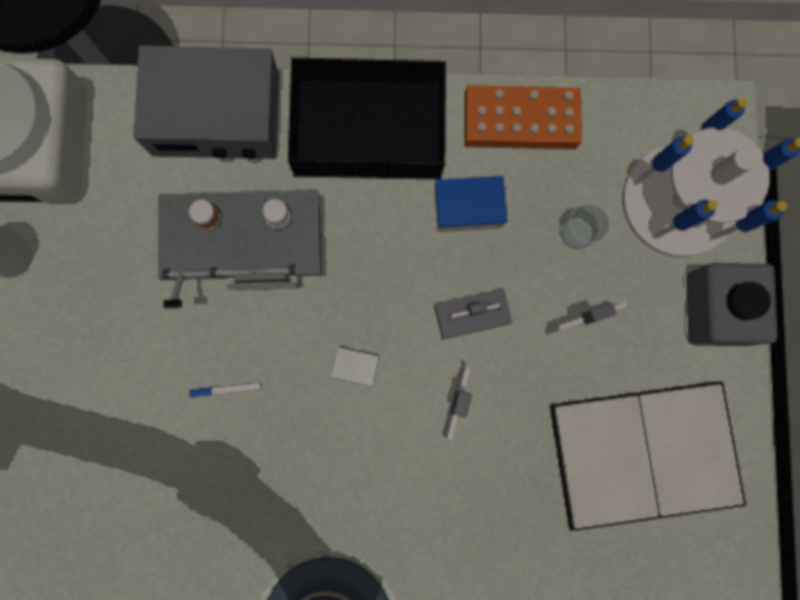

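```bash
cat > h.py <<'E'
import numpy as np,cv2
def ray(f,u,v):
    K,T=f["K"],f["T"]
    d=np.array([(u-K[0,2])/K[0,0],-(v-K[1,2])/K[1,1],-1.]);return T[:3,3],T[:3,:3]@d
def at(f,u,v,z):
    o,d=ray(f,u,v);return (o+d*(z-o[2])/d[2])
def proj(f,p):
    q=f["T"][:3,:3].T@(np.asarray(p,float)-f["T"][:3,3]);K=f["K"]
    return np.array([K[0,2]+K[0,0]*q[0]/-q[2],K[1,2]-K[1,1]*q[1]/-q[2]])
def tri(f,a,g,b):
    A=[];B=[]
    for F,p in((f,a),(g,b)):
        o,d=ray(F,*p);d=d/np.linalg.norm(d);P=np.eye(3)-np.outer(d,d);A.append(P);B.append(P@o)
    return np.linalg.lstsq(np.vstack(A),np.hstack(B),rcond=None)[0]
E
python3 - <<'E'
import pickle,cv2,numpy as np
from h import *
d=pickle.load(open("f0.pkl","rb"));t=d["top"];s=d["scene"]
k=1.5625
for n,u,v in[("FL",160,277),("FR",322,273),("BL",160,194),("BR",318,190)]: print(n,at(t,u/k,v/k,.088).round(3))
for n,u,v in[("FL",656,362),("FR",483,347),("BL",667,445),("BR",478,428)]: print("s",n,at(s,u/k,v/k,.088).round(3))
print("grip",tri(t,(173/k,303/k),s,(642/k,310/k)).round(3))
print("standtop",[at(t,u/k,v/k,.032).round(3) for u,v in[(436,304),(505,290),(512,321),(443,338)]])
print("holder top",tri(t,(477/k,309/k),s,(329/k,283/k)).round(3))
def crop(f,x0,y0,w,h,S):
    c=f["image"][y0:y0+h,x0:x0+w];return cv2.resize(cv2.convertScaleAbs(c,alpha=1.6),(S*w,S*h),interpolation=cv2.INTER_CUBIC)
a=crop(t,95,115,120,90,6)[:290*2]
cv2.imwrite("pics/riser_top.png",crop(t,95,150,130,50,6))
A=crop(t,270,175,65,50,6);B=crop(s,180,165,65,50,6);C=crop(s,300,180,130,60,6)
cv2.imwrite("pics/c1.png",np.vstack([np.hstack([A,B]),crop(t,95,160,130,45,6)])[:600])
E
```

```text
FL [0.553 0.275 0.088]
FR [0.564 0.016 0.088]
BL [0.689 0.282 0.088]
BR [0.701 0.027 0.088]
s FL [0.553 0.276 0.088]
s FR [0.572 0.024 0.088]
s BL [0.683 0.283 0.088]
s BR [0.704 0.032 0.088]
grip [0.505 0.239 0.143]
standtop [array([ 0.524, -0.172,  0.032]), array([ 0.55 , -0.288,  0.032]), array([ 0.497, -0.3  ,  0.032]), array([ 0.467, -0.184,  0.032])]
holder top [ 0.508 -0.229  0.106]
```

View pics/c1.png

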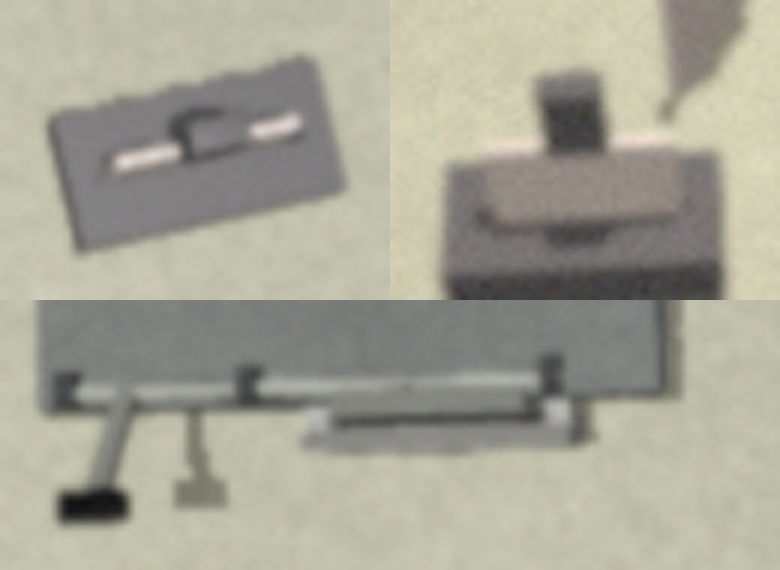

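Request:
{"name": "servo_tool", "arguments": {
  "motion": [
    {"slide": [0,0,0],"twist": 0.14,"gripper": -1},
    {"slide": [0,0,0],"twist": 0.14,"gripper": -1},
    {"slide": [0,0,0],"twist": 0.14,"gripper": -1},
    {"slide": [0,0,0],"twist": 0.14,"gripper": -1},
    {"slide": [0,0,0],"twist": 0.14,"gripper": -1},
    {"slide": [0,0,0],"twist": 0.14,"gripper": -1},
    {"slide": [0,0,0],"twist": 0.14,"gripper": -1},
    {"slide": [0,0,0],"twist": 0.14,"gripper": -1}
  ]
}}

```text
t: 0.9
position: [0.2588, 0.6231, 0.2359]
eef_rot: [0.0, 0.689, 0.725, -0.001]
contact_force: [1.1, -0.1, 0.2]
grip_width: 1.004
grasp_force: 0.0
```

Request:
{"name": "servo_tool", "arguments": {
  "motion": [
    {"slide": [-0.04,0.02,0],"twist": 0,"gripper": -1},
    {"slide": [-0.04,0.023,0],"twist": 0,"gripper": -1},
    {"slide": [-0.04,0.023,0],"twist": 0,"gripper": -1},
    {"slide": [-0.04,0.023,0],"twist": 0,"gripper": -1},
    {"slide": [-0.04,0.023,0],"twist": 0,"gripper": -1},
    {"slide": [-0.04,0.023,0],"twist": 0,"gripper": -1},
    {"slide": [-0.04,0.023,0],"twist": 0,"gripper": -1},
    {"slide": [-0.04,0.023,0],"twist": 0,"gripper": -1},
    {"slide": [-0.04,0.023,0],"twist": 0,"gripper": -1},
    {"slide": [-0.036,0.023,0],"twist": 0,"gripper": -1}
  ]
}}

```text
t: 1.9
position: [0.5087, 0.2386, 0.2364]
eef_rot: [-0.0, 0.687, 0.727, -0.0]
contact_force: [0.3, 0.1, -1.0]
grip_width: 0.997
grasp_force: 0.0
```

```bash
python3 - <<'E'
from workcell import r
import cv2,numpy as np,pickle
o=r.get_obs();print({k:np.round(o[k],3) for k in("t","position","eef_rot","joint_positions","contact_force")})
f=r.grab_frame("wrist");pickle.dump(f,open("w1.pkl","wb"));cv2.imwrite("pics/w1.png",cv2.resize(cv2.convertScaleAbs(f["image"],alpha=1.5),(800,600)))
print(f["T"].round(3),f["K"][0])
E
```

```text
{'t': np.float64(1.9), 'position': array([0.509, 0.239, 0.236]), 'eef_rot': array([-0.   ,  0.687,  0.727, -0.   ]), 'joint_positions': array([-0.801,  0.29 ,  0.358,  1.824, -0.116,  1.048, -0.343]), 'contact_force': array([ 0.335,  0.137, -1.034])}
[[ 0.998 -0.053 -0.017  0.505]
 [ 0.055  0.956  0.289  0.318]
 [ 0.001 -0.289  0.957  0.385]
 [ 0.     0.     0.     1.   ]] [270.31881884   0.         257.63774721]
```

View pics/w1.png

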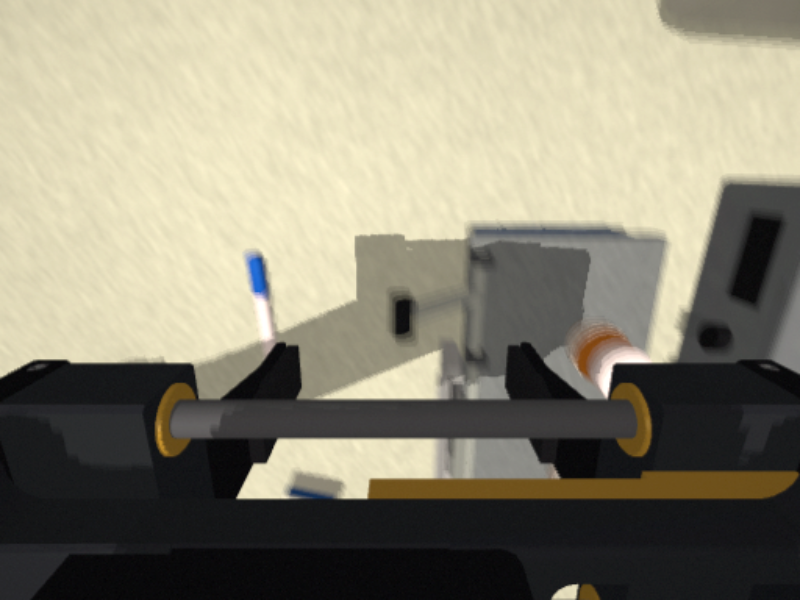

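```bash
python3 - <<'E'
import pickle,cv2,numpy as np
from h import *
d=pickle.load(open("f0.pkl","rb"));t=d["top"];s=d["scene"];w=pickle.load(open("w1.pkl","rb"));k=1.5625
print("grip w",at(w,402/k,315/k,.143).round(4),"top",at(t,95+93/6,160+(505-300)/6,.143).round(4))
print(tri(w,(402/k,315/k),t,(95+93/6,160+205/6)).round(4))
print("edge w",at(w,471/k,232/k,.088).round(4),at(w,469/k,370/k,.088).round(4))
c=lambda u,v:(95+u/6,160+(v-300)/6)
for n,u,v,z in[("edgeL",40,412,.088),("edgeR",675,397,.088),("lipL",303,435,.085),("lipR",583,437,.085),("slotL",330,424,.076),("slotR",545,415,.076)]: print(n,at(t,*c(u,v),z).round(4))
e=lambda u,v:(270+u/6,175+v/6)
for n,u,v,z in[("plateL",113,163,.08),("plateR",300,122,.08),("s1",50,118,.032),("s2",313,60,.032),("s3",345,187,.032),("s4",80,250,.032),("tab",212,135,.12)]: print(n,at(t,*e(u,v),z).round(4))
E
```

```text
grip w [0.5095 0.2328 0.143 ] top [0.5044 0.2371 0.143 ]
[0.5066 0.2352 0.1485]
edge w [0.5555 0.2779 0.088 ] [0.5649 0.1713 0.088 ]
edgeL [0.5492 0.2765 0.088 ]
edgeR [0.5605 0.0127 0.088 ]
lipL [0.542  0.1677 0.085 ]
lipR [0.5433 0.051  0.085 ]
slotL [0.5481 0.1584 0.076 ]
slotR [0.5536 0.0682 0.076 ]
plateL [ 0.4993 -0.193   0.08  ]
plateR [ 0.518  -0.2718  0.08  ]
s1 [ 0.5235 -0.17    0.032 ]
s2 [ 0.5512 -0.2855  0.032 ]
s3 [ 0.4955 -0.2994  0.032 ]
s4 [ 0.4659 -0.1835  0.032 ]
tab [ 0.5074 -0.2293  0.12  ]
```

Request:
{"name": "servo_tool", "arguments": {
  "motion": [
    {"slide": [-0.003,-0.002,0.03],"twist": 0,"gripper": -1},
    {"slide": [0,0,0.03],"twist": 0,"gripper": -1},
    {"slide": [0,0,0.02],"twist": 0,"gripper": -1},
    {"slide": [0,0,0.016],"twist": 0,"gripper": -1},
    {"slide": [0,0,0],"twist": 0,"gripper": 1},
    {"slide": [0,0,0],"twist": 0,"gripper": 1},
    {"slide": [0,0,0],"twist": 0,"gripper": 1},
    {"slide": [0,0,0],"twist": 0,"gripper": 1},
    {"slide": [0,0,0],"twist": 0,"gripper": 1},
    {"slide": [0,0,0],"twist": 0,"gripper": 1}
  ],
  "force": 10
}}

```text
t: 2.95
position: [0.5071, 0.2381, 0.1412]
eef_rot: [0.0, 0.687, 0.727, 0.001]
contact_force: [4.7, 0.7, 0.3]
grip_width: 0.537
grasp_force: 2.0
```

```bash
python3 - <<'E'
from workcell import r
import cv2,numpy as np,pickle
o=r.get_obs();print({k:np.round(o[k],3) for k in("t","position","grip_width","contact_force","grasp_force")})
a=r.grab_frame("scene");b=r.grab_frame("wrist");pickle.dump((a,b),open("g1.pkl","wb"))
A=cv2.resize(a["image"][150:300,270:450],None,fx=2.2,fy=2.2);B=cv2.resize(b["image"][120:320,150:350],None,fx=1.9,fy=1.65)
h=330;cv2.imwrite("pics/g1.png",cv2.convertScaleAbs(np.hstack([A,cv2.resize(B,(380,A.shape[0]))]),alpha=1.5))
E
```

```text
{'t': np.float64(2.95), 'position': array([0.507, 0.238, 0.141]), 'grip_width': np.float64(0.537), 'contact_force': array([4.661, 0.747, 0.267]), 'grasp_force': np.float64(1.958)}
```

View pics/g1.png

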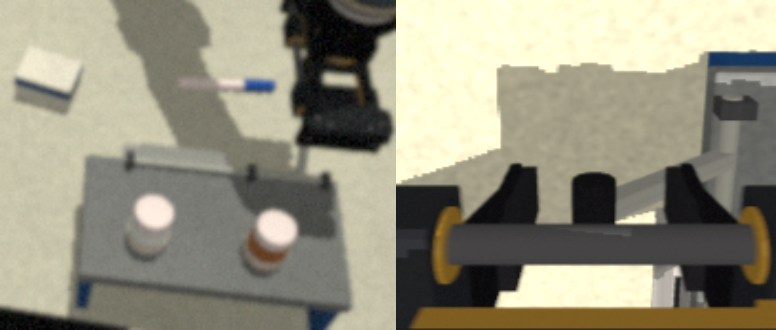

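Request:
{"name": "servo_tool", "arguments": {
  "motion": [
    {"slide": [0,0.006,-0.005],"twist": 0,"gripper": 1},
    {"slide": [0,0.006,-0.005],"twist": 0,"gripper": 1},
    {"slide": [0,0.0065,-0.0036],"twist": 0,"gripper": 1},
    {"slide": [0,0.0065,-0.0036],"twist": 0,"gripper": 1},
    {"slide": [0,0.007,-0.0022],"twist": 0,"gripper": 1},
    {"slide": [0,0.007,-0.0022],"twist": 0,"gripper": 1},
    {"slide": [0,0.0075,-0.001],"twist": 0,"gripper": 1},
    {"slide": [0,0.0075,-0.0005],"twist": 0,"gripper": 1},
    {"slide": [0,0,0],"twist": 0,"gripper": 1},
    {"slide": [0,0,0],"twist": 0,"gripper": 1}
  ]
}}

```text
t: 4.05
position: [0.5592, 0.2411, 0.164]
eef_rot: [-0.001, 0.687, 0.727, -0.001]
contact_force: [-2.7, -1.0, 4.1]
grip_width: 0.157
grasp_force: 10.0
```

Request:
{"name": "servo_tool", "arguments": {
  "motion": [
    {"slide": [0,0,0],"twist": 0,"gripper": 1},
    {"slide": [0,0,0],"twist": 0,"gripper": 1},
    {"slide": [0,0,0],"twist": 0,"gripper": 1},
    {"slide": [0,0,0],"twist": 0,"gripper": 1}
  ]
}}

```text
t: 4.45
position: [0.5592, 0.2411, 0.164]
eef_rot: [-0.001, 0.687, 0.727, -0.001]
contact_force: [-3.5, 0.4, 5.0]
grip_width: 0.153
grasp_force: 10.0
```

Request:
{"name": "servo_tool", "arguments": {
  "motion": [
    {"slide": [0,0,0],"twist": 0,"gripper": -1},
    {"slide": [0,0,0],"twist": 0,"gripper": -1},
    {"slide": [0,0,0],"twist": 0,"gripper": -1},
    {"slide": [0,0,0],"twist": 0,"gripper": -1},
    {"slide": [0,0,-0.03],"twist": 0,"gripper": -1},
    {"slide": [0,0,-0.03],"twist": 0,"gripper": -1},
    {"slide": [0,0,-0.03],"twist": 0,"gripper": -1},
    {"slide": [0,-0.04,0],"twist": 0,"gripper": -1},
    {"slide": [-0.04,-0.04,0],"twist": 0,"gripper": -1},
    {"slide": [-0.04,0,0],"twist": 0,"gripper": -1}
  ]
}}

```text
t: 5.45
position: [0.485, 0.1624, 0.2531]
eef_rot: [-0.002, 0.684, 0.729, -0.001]
contact_force: [1.5, -1.2, -0.0]
grip_width: 0.955
grasp_force: 0.0
```

```bash
python3 - <<'E'
from workcell import r
import cv2,numpy as np,pickle
o=r.get_obs();print({k:np.round(o[k],3) for k in("t","position","contact_force")})
D={n:r.grab_frame(n) for n in("scene","top","wrist")};pickle.dump(D,open("f2.pkl","wb"))
z=lambda i,x,y,w,h,W,H:cv2.resize(i[y:y+h,x:x+w],(W,H),interpolation=cv2.INTER_CUBIC)
a=z(D["wrist"]["image"],0,0,512,250,800,390)
b=z(D["top"]["image"],95,160,65,34,400,210);c=z(D["scene"]["image"],370,190,65,34,400,210)
cv2.imwrite("pics/f2.png",cv2.convertScaleAbs(np.vstack([a,np.hstack([b,c])]),alpha=1.5))
E
```

```text
{'t': np.float64(5.45), 'position': array([0.485, 0.162, 0.253]), 'contact_force': array([ 1.506, -1.151, -0.024])}
```

View pics/f2.png

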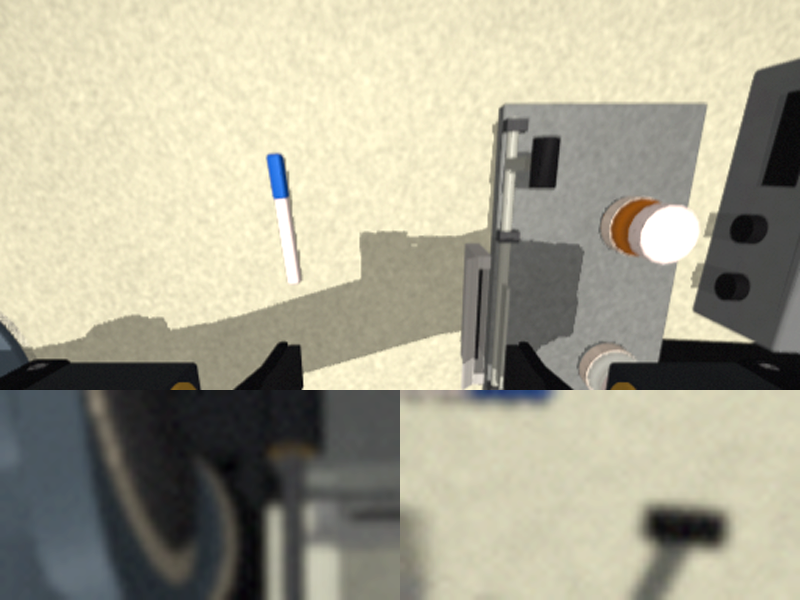

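```bash
python3 - <<'E'
import pickle
from h import *
D=pickle.load(open("f2.pkl","rb"));w=D["wrist"];k=1.5625
for n,u,v,z in[("grip",544,162,.169),("griptop",544,162,.176),("shaftA",512,140,.0965),("shaftB",505.5,225,.0965),("edgeA",500,106,.088),("edgeB",492,240,.088),("backA",706,106,.088),("lipoutA",466,246,.085),("lipoutB",464,375,.085),("slotgapA",481,268,.076),("slotgapB",477,356,.076),("lipendtop",480,246,.08)]: print(n,at(w,u/k,v/k,z).round(4))
E
```

```text
grip [0.5606 0.2415 0.169 ]
griptop [0.5584 0.2413 0.176 ]
shaftA [0.5599 0.2567 0.0965]
shaftB [0.5623 0.1992 0.0965]
edgeA [0.551  0.2787 0.088 ]
edgeB [0.5557 0.1866 0.088 ]
backA [0.6923 0.2856 0.088 ]
lipoutA [0.5371 0.1806 0.085 ]
lipoutB [0.5454 0.0724 0.085 ]
slotgapA [0.5521 0.1621 0.076 ]
slotgapB [0.5565 0.086  0.076 ]
lipendtop [0.5487 0.1803 0.08  ]
```

Request:
{"name": "servo_tool", "arguments": {
  "motion": [
    {"slide": [0,0,0],"twist": -0.087,"gripper": -1},
    {"slide": [0,0,0],"twist": -0.087,"gripper": -1}
  ]
}}

```text
t: 5.8
position: [0.4896, 0.1625, 0.2536]
eef_rot: [-0.0, 0.619, 0.785, 0.0]
contact_force: [0.9, 0.6, -0.4]
grip_width: 0.998
grasp_force: 0.0
```

Request:
{"name": "servo_tool", "arguments": {
  "motion": [
    {"slide": [-0.039,-0.007,0],"twist": 0,"gripper": -1},
    {"slide": [-0.039,-0.007,0],"twist": 0,"gripper": -1},
    {"slide": [-0.039,-0.007,0],"twist": 0,"gripper": -1},
    {"slide": [-0.039,-0.007,0],"twist": 0,"gripper": -1},
    {"slide": [-0.039,-0.007,0],"twist": 0,"gripper": -1},
    {"slide": [-0.039,-0.007,0],"twist": 0,"gripper": -1},
    {"slide": [-0.039,-0.007,0],"twist": 0,"gripper": -1},
    {"slide": [-0.039,-0.007,0],"twist": 0,"gripper": -1},
    {"slide": [-0.039,-0.007,0],"twist": 0,"gripper": -1},
    {"slide": [-0.038,-0.007,0.02],"twist": 0,"gripper": -1}
  ]
}}

```text
t: 6.8
position: [0.5131, -0.235, 0.2356]
eef_rot: [0.003, 0.62, 0.784, 0.001]
contact_force: [1.3, 0.1, 0.5]
grip_width: 1.001
grasp_force: 0.0
```

```bash
python3 - <<'E'
from workcell import r
import cv2,numpy as np,pickle
o=r.get_obs();print({k:np.round(o[k],4) for k in("t","position","eef_rot","contact_force")})
D={n:r.grab_frame(n) for n in("scene","top","wrist")};pickle.dump(D,open("f3.pkl","wb"))
z=lambda i,x,y,w,h,W,H:cv2.resize(i[y:y+h,x:x+w],(W,H),interpolation=cv2.INTER_CUBIC)
a=z(D["wrist"]["image"],130,110,250,140,750,420)
b=z(D["top"]["image"],95,150,75,36,375,180);c=z(D["scene"]["image"],370,180,75,36,375,180)
cv2.imwrite("pics/f3.png",cv2.convertScaleAbs(np.vstack([a,np.hstack([b,c])]),alpha=1.5))
E
```

```text
{'t': np.float64(6.8), 'position': array([ 0.5131, -0.235 ,  0.2356]), 'eef_rot': array([0.0029, 0.6203, 0.7844, 0.0012]), 'contact_force': array([1.2625, 0.066 , 0.5214])}
```

View pics/f3.png

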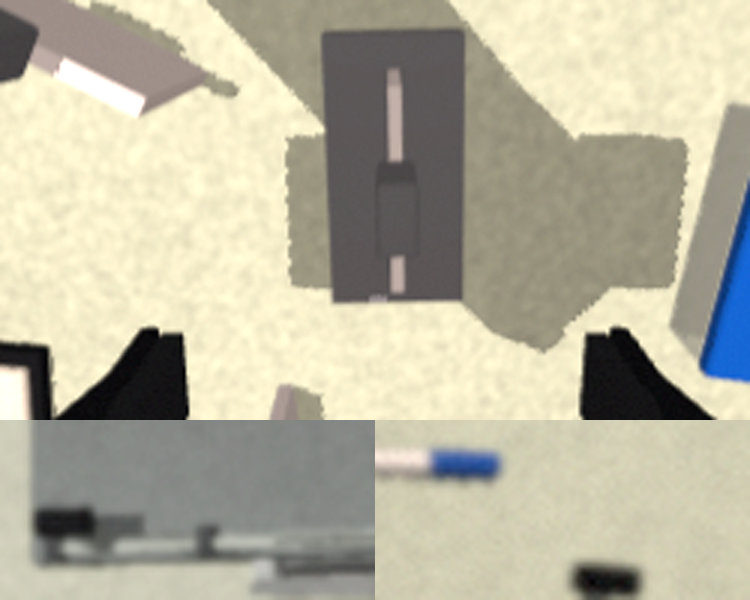

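```bash
python3 - <<'E'
import pickle
from h import *
D=pickle.load(open("f3.pkl","rb"));w=D["wrist"];g=lambda u,v:(130+u/3,110+v/3)
for n,u,v,z in[("tab",397.5,221,.12),("tabA",396,185,.12),("tabB",398.5,258,.12),("tabxl",377,221,.12),("tabxr",418,221,.12),("plA",394,75,.08),("plB",398,292,.08),("s",322,33,.032),("s",463,30,.032),("s",333,301,.032),("s",463,299,.032)]: print(n,at(w,*g(u,v),z).round(4))
t=D["top"];print("grip",at(t,95+65/5,150+(522-420)/5,.17).round(4))
E
```

```text
tab [ 0.5125 -0.231   0.12  ]
tabA [ 0.5092 -0.2191  0.12  ]
tabB [ 0.5157 -0.2436  0.12  ]
tabxl [ 0.5058 -0.2325  0.12  ]
tabxr [ 0.5191 -0.2295  0.12  ]
plA [ 0.5018 -0.1882  0.08  ]
plB [ 0.5223 -0.2701  0.08  ]
s [ 0.4702 -0.1824  0.032 ]
s [ 0.5272 -0.1683  0.032 ]
s [ 0.499  -0.2986  0.032 ]
s [ 0.557  -0.2844  0.032 ]
grip [0.557  0.2383 0.17  ]
```

Request:
{"name": "servo_tool", "arguments": {
  "motion": [
    {"slide": [0.004,0,0.025],"twist": -0.01,"gripper": -1},
    {"slide": [0,0,0.03],"twist": 0,"gripper": -1},
    {"slide": [0,0,0.03],"twist": 0,"gripper": -1},
    {"slide": [0,0,0.025],"twist": 0,"gripper": -1},
    {"slide": [0,0,0.015],"twist": 0,"gripper": -1},
    {"slide": [0,0,0.009],"twist": 0,"gripper": -1},
    {"slide": [0,0,0],"twist": 0,"gripper": -1},
    {"slide": [0,0,0],"twist": 0,"gripper": -1}
  ]
}}

```text
t: 7.75
position: [0.5102, -0.2294, 0.1005]
eef_rot: [0.001, 0.617, 0.787, 0.0]
contact_force: [0.2, -0.1, 0.3]
grip_width: 1.0
grasp_force: 0.0
```

Request:
{"name": "servo_tool", "arguments": {
  "motion": [
    {"slide": [0,0,0],"twist": 0,"gripper": 1},
    {"slide": [0,0,0],"twist": 0,"gripper": 1},
    {"slide": [0,0,0],"twist": 0,"gripper": 1},
    {"slide": [0,0,0],"twist": 0,"gripper": 1},
    {"slide": [0,0,0],"twist": 0,"gripper": 1},
    {"slide": [0,0,0],"twist": 0,"gripper": 1},
    {"slide": [0,0,0],"twist": 0,"gripper": 1},
    {"slide": [0,0,0],"twist": 0,"gripper": 1},
    {"slide": [0,0,0],"twist": 0,"gripper": 1},
    {"slide": [0,0,0],"twist": 0,"gripper": 1}
  ],
  "force": 40
}}

```text
t: 8.75
position: [0.5093, -0.2294, 0.0996]
eef_rot: [-0.0, 0.617, 0.787, 0.0]
contact_force: [-0.0, 0.6, -1.0]
grip_width: 0.172
grasp_force: 0.0
```

Request:
{"name": "servo_tool", "arguments": {
  "motion": [
    {"slide": [0,0,0],"twist": 0,"gripper": 1},
    {"slide": [0,0,0],"twist": 0,"gripper": 1},
    {"slide": [0,0,0],"twist": 0,"gripper": 1},
    {"slide": [0,0,0],"twist": 0,"gripper": 1}
  ]
}}

```text
t: 9.15
position: [0.5093, -0.2294, 0.0996]
eef_rot: [-0.0, 0.617, 0.787, 0.0]
contact_force: [-0.1, 0.3, -0.1]
grip_width: 0.157
grasp_force: 39.9
```

Request:
{"name": "servo_tool", "arguments": {
  "motion": [
    {"slide": [0,0,-0.01],"twist": 0,"gripper": 1},
    {"slide": [0,0,-0.02],"twist": 0,"gripper": 1},
    {"slide": [0,0,-0.035],"twist": 0,"gripper": 1},
    {"slide": [0,0,-0.035],"twist": 0,"gripper": 1},
    {"slide": [0,0,-0.035],"twist": 0,"gripper": 1},
    {"slide": [0,0,-0.035],"twist": 0,"gripper": 1},
    {"slide": [0,0,0],"twist": 0.0965,"gripper": 1},
    {"slide": [0,0,0],"twist": 0.0965,"gripper": 1}
  ]
}}

```text
t: 9.95
position: [0.5094, -0.2299, 0.2716]
eef_rot: [0.001, 0.691, 0.722, 0.001]
contact_force: [-0.1, -0.4, -1.7]
grip_width: 0.16
grasp_force: 39.9
```

Request:
{"name": "servo_tool", "arguments": {
  "motion": [
    {"slide": [0.02,0.004,0],"twist": 0,"gripper": 1},
    {"slide": [0.037,0.007,0],"twist": 0,"gripper": 1},
    {"slide": [0.037,0.007,0],"twist": 0,"gripper": 1},
    {"slide": [0.037,0.007,0],"twist": 0,"gripper": 1},
    {"slide": [0.037,0.007,0],"twist": 0,"gripper": 1},
    {"slide": [0.037,0.007,0],"twist": 0,"gripper": 1},
    {"slide": [0.037,0.007,0],"twist": 0,"gripper": 1},
    {"slide": [0.037,0.007,0],"twist": 0,"gripper": 1},
    {"slide": [0.037,0.006,0],"twist": 0,"gripper": 1},
    {"slide": [0.027,0.004,0],"twist": 0,"gripper": 1}
  ]
}}

```text
t: 10.95
position: [0.5554, 0.119, 0.27]
eef_rot: [-0.0, 0.689, 0.725, 0.0]
contact_force: [0.6, 0.2, -0.8]
grip_width: 0.156
grasp_force: 39.9
```

Request:
{"name": "servo_tool", "arguments": {
  "motion": [
    {"slide": [0,0,0.02],"twist": 0,"gripper": 1},
    {"slide": [0,0,0.03],"twist": 0,"gripper": 1},
    {"slide": [0,0,0.02],"twist": 0,"gripper": 1},
    {"slide": [0,0,0],"twist": 0,"gripper": 1},
    {"slide": [0,0,0],"twist": 0,"gripper": 1}
  ]
}}

```text
t: 11.45
position: [0.556, 0.116, 0.2003]
eef_rot: [0.0, 0.69, 0.724, 0.0]
contact_force: [1.2, -0.5, -0.7]
grip_width: 0.156
grasp_force: 39.9
```

```bash
python3 - <<'E'
from workcell import r
import cv2,numpy as np,pickle
o=r.get_obs();print({k:np.round(o[k],4) for k in("t","position","eef_rot","contact_force","grasp_force")})
D={n:r.grab_frame(n) for n in("scene","top","wrist")};pickle.dump(D,open("f4.pkl","wb"))
z=lambda i,x,y,w,h,W,H:cv2.resize(i[y:y+h,x:x+w],(W,H),interpolation=cv2.INTER_CUBIC)
a=z(D["wrist"]["image"],190,90,200,170,480,408)
c=z(D["scene"]["image"],290,160,160,160,320,320);b=z(D["top"]["image"],90,110,140,88,320,201)
R=np.vstack([c,b])[:521];a=np.vstack([a,np.zeros((521-408,480,3),np.uint8)])
cv2.imwrite("pics/f4.png",cv2.convertScaleAbs(np.hstack([a,R]),alpha=1.6))
E
```

```text
{'t': np.float64(11.45), 'position': array([0.556 , 0.116 , 0.2003]), 'eef_rot': array([1.000e-04, 6.901e-01, 7.237e-01, 1.000e-04]), 'contact_force': array([ 1.1876, -0.4601, -0.6951]), 'grasp_force': np.float64(39.9009)}
```

View pics/f4.png

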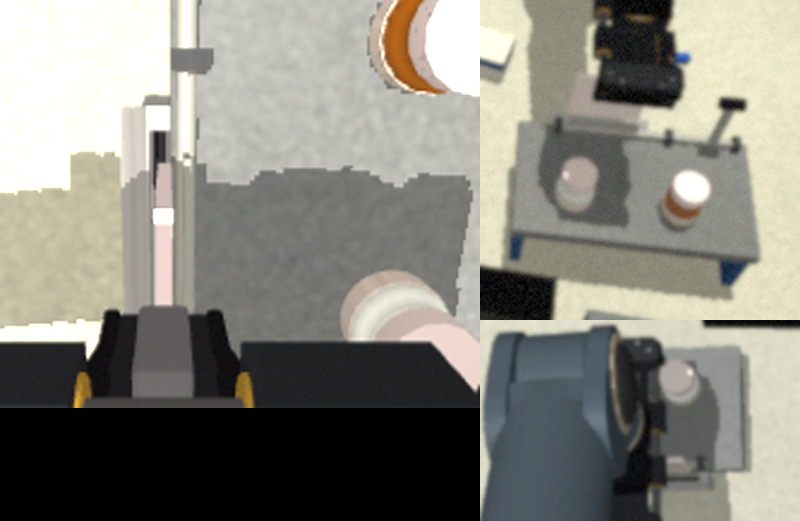

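```bash
python3 - <<'E'
import pickle
from h import *
D=pickle.load(open("f4.pkl","rb"));w=D["wrist"];g=lambda u,v:(190+u/2.4,90+v/2.4)
for n,u,v,z in[("platebot",163.5,168,.1107),("platetop",163,216,.1807),("seatL",152,132,.052),("seatR",166,132,.052),("seatL",152,160,.052),("boardedge",170,120,.088),("lipend outer",123,108,.085),("stop far",157,100,.088),("stop near",158,108,.076),("stopinner",159,131,.076)]: print(n,at(w,*g(u,v),z).round(4))
print("pred slot centre px at y+46",[(proj(w,(.5555-.048*.046+dx,.115+.046,z))-[190,90])*2.4 for dx in(-.0045,.0045) for z in(.076,.052)])
E
```

```text
platebot [0.5566 0.1509 0.1107]
platetop [0.5561 0.1507 0.1807]
seatL [0.5514 0.1564 0.052 ]
seatR [0.5578 0.1567 0.052 ]
seatL [0.552  0.1435 0.052 ]
boardedge [0.5586 0.1662 0.088 ]
lipend outer [0.5396 0.1697 0.085 ]
stop far [0.5531 0.1738 0.088 ]
stop near [0.5536 0.1696 0.076 ]
stopinner [0.5545 0.1601 0.076 ]
pred slot centre px at y+46 [array([145.55642872, 128.15102482]), array([146.66885017, 121.58482852]), array([166.97316631, 129.14689275]), array([166.41915495, 122.50662412])]
```

Request:
{"name": "servo_tool", "arguments": {
  "motion": [
    {"slide": [0.003,-0.0025,0],"twist": 0,"gripper": 1},
    {"slide": [0,0,0.01],"twist": 0,"gripper": 1},
    {"slide": [0,0,0.01],"twist": 0,"gripper": 1},
    {"slide": [0,0,0.01],"twist": 0,"gripper": 1},
    {"slide": [0,0,0.006],"twist": 0,"gripper": 1},
    {"slide": [0,0,0.006],"twist": 0,"gripper": 1},
    {"slide": [0,0,0],"twist": 0,"gripper": 1}
  ]
}}

```text
t: 12.3
position: [0.5543, 0.1191, 0.1586]
eef_rot: [0.001, 0.69, 0.724, 0.001]
contact_force: [0.4, -1.1, -2.4]
grip_width: 0.156
grasp_force: 40.0
```

Request:
{"name": "servo_tool", "arguments": {
  "motion": [
    {"slide": [0,0,0.005],"twist": 0,"gripper": 1},
    {"slide": [0,0,0.005],"twist": 0,"gripper": 1},
    {"slide": [0,0,0.005],"twist": 0,"gripper": 1},
    {"slide": [0,0,0.003],"twist": 0,"gripper": 1},
    {"slide": [0,0,0.003],"twist": 0,"gripper": 1},
    {"slide": [0,0,0],"twist": 0,"gripper": 1}
  ]
}}

```text
t: 12.9
position: [0.5537, 0.119, 0.1371]
eef_rot: [0.0, 0.69, 0.724, 0.0]
contact_force: [-0.0, 0.3, 7.0]
grip_width: 0.156
grasp_force: 40.0
```

Request:
{"name": "servo_tool", "arguments": {
  "motion": [
    {"slide": [0,0,0.002],"twist": 0,"gripper": 1},
    {"slide": [0,0,0.002],"twist": 0,"gripper": 1},
    {"slide": [0,0,0.001],"twist": 0,"gripper": 1},
    {"slide": [0,0,0],"twist": 0,"gripper": 1},
    {"slide": [0,0,0],"twist": 0,"gripper": 1}
  ]
}}

```text
t: 13.4
position: [0.5539, 0.119, 0.1334]
eef_rot: [0.0, 0.69, 0.724, 0.001]
contact_force: [-1.6, -0.8, 12.2]
grip_width: 0.159
grasp_force: 40.0
```

Request:
{"name": "servo_tool", "arguments": {
  "motion": [
    {"slide": [0,0,0.001],"twist": 0,"gripper": 1},
    {"slide": [0,0,0.001],"twist": 0,"gripper": 1},
    {"slide": [0,0,0],"twist": 0,"gripper": 1},
    {"slide": [0,0,0],"twist": 0,"gripper": 1}
  ],
  "force": 50
}}

```text
t: 13.8
position: [0.5542, 0.1191, 0.1332]
eef_rot: [-0.0, 0.69, 0.724, 0.001]
contact_force: [-4.8, -1.8, 24.3]
grip_width: 0.154
grasp_force: 50.0
```

```bash
python3 - <<'E'
from workcell import r
import cv2,numpy as np,pickle
o=r.get_obs();print({k:np.round(o[k],4) for k in("t","position","contact_force","grasp_force")})
D={n:r.grab_frame(n) for n in("scene","wrist")};pickle.dump(D,open("f5.pkl","wb"))
z=lambda i,x,y,w,h,W,H:cv2.resize(i[y:y+h,x:x+w],(W,H),interpolation=cv2.INTER_CUBIC)
cv2.imwrite("pics/f5.png",cv2.convertScaleAbs(np.hstack([z(D["wrist"]["image"],170,40,200,220,400,440),z(D["scene"]["image"],290,160,160,176,400,440)]),alpha=1.6))
E
```

```text
{'t': np.float64(13.8), 'position': array([0.5542, 0.1191, 0.1332]), 'contact_force': array([-4.8125, -1.793 , 24.3376]), 'grasp_force': np.float64(50.0181)}
```

View pics/f5.png

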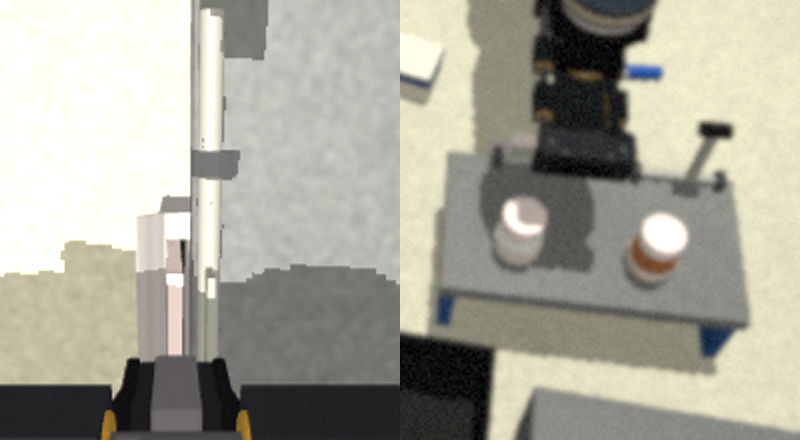

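The plate sits between the lip and the board, with its end at about (175,250–280) in the wrist crop. The lever grip at (715,130) in the scene crop is still upright, and both jars stand.

```bash
python3 -c "
from workcell import r
print(r.job_done())"
```

```text
the job is handed in; nothing more can be done
None
```

The job is handed in at 13.8 s: the lever is upright, and the holder is in the slot, still gripped and pressed against the hard stop (about 24 N); I did not see the label itself, only kept the holder facing the way it stood in the block.

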